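Set the drill jig's stop pin and clamp screw to a sliding fit

ROBOT

A 6-joint arm with a two-finger parallel gripper is mounted at the origin on a cart in front of the work surface, level with it; the furniture and walls round the work are solid. World frame = base frame: x ahead of the robot, y to its left, z up, the work surface at z = 0. Lengths are in mm, angles in rad, forces in N, time in s.
With the tool pointing down it reaches from about 350 to 975 mm from the base axis. Payload 4.9 kg.
Tool frame: the origin (TCP) lies where the fingers leave the gripper's body, on its centre line; the fingertips stand 73 mm ahead of it and the grasp point (between the pads) lies manip.grasp_offset ahead of it (manip.grasp_offset is the distance from the TCP to the grasp point, in mm); z points along the fingers, y is the direction in which the jaws open and shut (so a half turn about z gives the same grasp; the last joint's range is limited). The gripper opens to 85 mm and grips with 20 to 120 N. Pads are 22 mm wide; open, the fingers measure 114 mm over their backs; the gripper's body (76 mm by 85 mm) begins 54 mm behind the grasp point. The pads swing forward as they close: fully open they stand 13 mm farther back than shut.
Start: joints at [-1.379, 0.053, 1.613, -0, 1.476, -0.119], TCP at [191.132, -595.038, 303.904] pointing down, gripper open.
Joint ranges: [-3.01, 3.01], [-1.01, 2.22], [0.06, 2.58], [-1.02, 4.17], [0.09, 2.62], [-3.14, 3.14]. Speed limits (rad/s): [2.57, 2.57, 3.14, 3.14, 3.14, 3.14].

INTERFACE

Orientations are given as a rotation vector (axis times angle).
In Python, from bench import manip, vision gives the robot as it stands.
- The arm moves only by the tool arm_command, never from a script. Its argument "plan" is a list of rows, each an object with "travel": the shift along the world's x, y, z in mm, a list of three; "turn": the turn about the world's z in rad; "hand": the finger opening in mm, from 0 to 85.4. A call has 1 to 8 rows; each row shifts and turns the commanded pose from where the row before left it; what a row does not reach is not made up. A row lasts 1/8 s, in which the tool goes at most 62.5 mm and 10.7 degrees, less where a joint would pass 70% of its speed; a pose out of reach is approached as far as the arm can. A call is refused whole if a number of a shift passes 62.5 or a number of a turn 0.188, either way. A call with a gripper value outside its range is refused whole. The fingers move at their own pace and stop on an object; "grip_force" is the grip in N (left out, the last holds). Time passes only in rows, so rows that do not move let the fingers close. It gives the time, the measured TCP pose, the force and the opening at its end, in the units of the state.
- manip.read_state(): the state, without advancing time (a new reading comes with each control period).
- vision.camera(name): name is "scene" or "side" or "wrist"; returns a dict with "pixels" (384x512x3 uint8, red, green, blue), "depth" (384x512 float32, mm along the optical axis (not along the pixel's ray), 0 where there is no reading), "vertical_fov" (degrees; the focal length in pixels is half the picture's height over the tangent of half this angle, whatever the lens; pixels are square), "cx", "cy" (the principal point, pixels), "D" ([k1, k2, p1, p2, k3] as OpenCV has them; the pictures are not rectified), "rvec" (rotation vector, rad) and "tvec" (3), from world to camera coordinates, as OpenCV has them; the wrist camera has in their place "mount" (4x4, takes a point from camera to tool coordinates, whose origin is the TCP and whose axes are the flange's). Camera axes: x right, y down, z forward; pixel columns grow to the right and rows downward; lengths in mm; the calibration is good to about 2 mm. A picture is of the moment at which its call begins: read the wrist's pose just before it.
- manip.close_job(): hands the job in, once; it reports no verdict.
Trained networks look in the newest picture that a camera, given by its name, has taken for a name from the list of things; names that differ only in an ending like _2 or _b are one class to them, and where a whole thing is asked for, a point or a joint stands for the part that bears it (a point fixed in the world has none). Each returns a list of dicts, best first, with "confidence" (0 to 1); they miss things now and then, are a little off and sometimes report something else, mostly with a low value. They report only what shows in the picture. A call takes as long as a camera call. They do not tell look-alikes from the thing itself.
- vision.boxes_of(query, camera): "bbox" ([left, top, width, height] in pixels, round what is visible of it).
The state is a dict: "clock": time; "joint_positions": joint angles; "dq": joint speeds; "joint_efforts": joint torques, N m; "tool_pos": TCP position; "tcp_rot": TCP orientation; "contact_force": force on the tool from outside, world axes, zero at the start; "ft_torque": the same for the moment, N m; "width": finger opening in mm.
Only numpy, scipy, OpenCV 4.12 (cv2) and the standard library are available. Lean on these libraries where they do the work, as an engineer would, in place of code of your own. Each camera call takes 0.05 s, during which the arm holds its last target. There are 200 camera calls.

TASK

Take the red-headed stop pin out of the wooden stand and drop it, tip down, fully home into the empty hole of the drill jig, and let it go. Then turn the brass winged clamp screw on the jig's blue bridge clockwise until it seats, back it off a quarter turn so that the bar can just slide, and finish while still gripping the wing there, so that the lock nut can be tightened. Do not disturb the piston, the bearing and the loose nut.

Things in the scene. Friction and masses are not known exactly. Their poses are not given: they have to be found in the camera images.
- stop_pin: Loose stop pin, standing upright in the wooden stand at the start, 0.06 to 0.13 kg. Origin at the centre of its lower tip, z along the pin towards the head. Shank 12 mm in diameter and 62 mm long with a 3 mm chamfer at the tip; on it a red cylindrical head 18 mm in diameter and 30 mm tall (62 to 92 mm above the origin), to grip.
- pin_stand: Wooden block, 70 x 70 x 30 mm, fixed to the bench. Origin at the centre of its underside, on the bench. Its one hole, in the middle of the top, is 14 mm wide and 22 mm deep: the pin's tip starts 8 mm above the bench and has to rise 22 mm to come free.
- jig: Steel drill jig, fixed to the bench, z up. Origin at the centre of its underside; slab 120 (x) x 180 (y) x 36 mm. On the slab: a flat aluminium bar along y (top at z 46 mm), a dark bush plate across it at y = 8 mm (top at z 60 mm, from y = -7 to 23 mm), and a blue bridge across it at y = -50 mm (bridge 106 mm long in x, 28 mm wide in y, top at z 64 mm, its screw heads z 67 mm). The pin hole is at x = 0, y = +60 mm, the clamp screw at x = 0, y = -50 mm.
- stop_hole (a point): Centre of the mouth of the jig's pin hole, in the slab's top, 36 mm above the bench; z points up. The hole is round, 14 mm wide, 32 mm deep, upright, with a small chamfer. With the pin home, its tip is 32 mm below the mouth and the head's top 60 mm above it.
- wing_grip (a point): Point on the clamp screw's upright axis, 90 mm above the bench, near the middle of the brass wing; it turns with the screw. Its x axis lies along the wing's length, its y axis across the wing's thickness, z up. The wing is 46 mm long (x), 12 mm thick (y) and 30 mm tall, from 74 to 104 mm above the bench, with round ends; below it a 16 mm collar and a six-sided lock nut, 20 mm across, on the bridge (top 70 mm above the bench).
- clamp_screw (a joint): Turn of the clamp screw in rad: 0 is seated (hard stop), negative is backed off; it grows as the wing is turned clockwise seen from above. It starts between 2.4 and 0.9 rad short of the seat, can be backed off to -4, and stays where it is left; friction about 0.05 N m. The screw does not rise or sink noticeably. A quarter turn back is -1.571.
- piston: Bystander: grey piston, 64 mm in diameter, 53 mm tall, standing loose; origin at the centre of its underside.
- bearing: Bystander: ball bearing lying flat, 62 mm in diameter, 16 mm tall, loose; origin at the centre of its underside.
- loose_nut: Bystander: hexagon nut lying flat, 36 x 41 x 19 mm, loose; origin at the centre of its underside.
Mind the look-alikes: they are no part of the job. Of the things like the stop_pin, leave any that is green or purple; of the rest the smaller one is meant.

How it is judged:
By the outcome, as a careful person would: the job done as asked, in the order asked, and still so for the second after the job is handed in, while the arm keeps its last pose, push and grip.
It also fails if it takes over 64 s, if anything falls off the work surface, if the arm or the gripper's body presses on something with over 40 N, if the wrist force passes 120 N, or if a joint passes its speed limit or range.

## Working session

There is one attempt and no reset: what is moved stays moved. The work goes in short steps, Python scripts to look and compute and a tool call to move; the robot and the scene stay as the last step left them, time stands still between calls to the robot, and variables do not carry over. Pictures are saved under pics/ and viewed, about 8 in all and at most 12, crops included, and the job is handed in when it is done.

Besides the shell and the picture viewer there is one more tool, called after "Emit:" by a JSON object that holds its "op" and its "data", one argument or row to a line. arm_command: Moves the arm, as the interface text tells. Its arguments: {"type":"object","properties":{"plan":{"type":"array"},"grip_force":{"type":"number"}},"required":["plan"]}

```bash
mkdir -p pics
cat > h.py <<'E'
import numpy as np, cv2
from scipy.spatial.transform import Rotation as R
from bench import manip, vision
def cam(name):
    s=manip.read_state(); c=vision.camera(name); p=c["pixels"]; h=p.shape[0]
    f=h/2/np.tan(np.radians(c["vertical_fov"])/2)
    c["K"]=np.array([[f,0,c["cx"]],[0,f,c["cy"]],[0,0,1]]); c["Dm"]=np.array(c["D"],float)
    if "mount" in c:
        T=np.eye(4); T[:3,:3]=R.from_rotvec(s["tcp_rot"]).as_matrix(); T[:3,3]=s["tool_pos"]
        c["Twc"]=T@np.array(c["mount"])
    else:
        M=np.eye(4); M[:3,:3]=R.from_rotvec(np.ravel(c["rvec"])).as_matrix(); M[:3,3]=np.ravel(c["tvec"]); c["Twc"]=np.linalg.inv(M)
    return c
def cloud(c):
    h,w=c["depth"].shape; u,v=np.meshgrid(np.arange(w),np.arange(h))
    n=cv2.undistortPoints(np.stack([u,v],-1).reshape(-1,1,2).astype(float),c["K"],c["Dm"]).reshape(h,w,2)
    d=c["depth"][...,None]; P=np.concatenate([n*d,d],-1)
    W=P@c["Twc"][:3,:3].T+c["Twc"][:3,3]; W[c["depth"]==0]=np.nan
    return W
def proj(c,P):
    M=np.linalg.inv(c["Twc"]); rv=R.from_matrix(M[:3,:3]).as_rotvec()
    return cv2.projectPoints(np.array(P,float).reshape(-1,1,3),rv,M[:3,3],c["K"],c["Dm"])[0].reshape(-1,2)
def save(c,n): cv2.imwrite("pics/"+n,c["pixels"][...,::-1])
E
python3 - <<'E'
from h import *
s=manip.read_state(); print({k:np.round(v,3) for k,v in s.items()},manip.grasp_offset)
ims=[]
for n in["scene","side"]:
    c=cam(n); ims.append(c["pixels"]); W=cloud(c); np.save(n+".npy",W)
    for q in["stop_pin","pin_stand","jig","clamp_screw","piston","bearing","loose_nut"]:
        for b in vision.boxes_of(q,n)[:3]:
            l,t,w,h=b["bbox"]; u,v=int(l+w/2),int(t+h/2); print(n,q,np.round(b["bbox"]),round(b["confidence"],2),np.round(W[v,u]))
    cv2.imwrite(f"pics/{n}0.png",ims[-1][...,::-1])
E
```

```text
{'clock': np.float64(0.0), 'joint_positions': array([-1.379,  0.053,  1.614,  0.   ,  1.476, -0.119]), 'dq': array([-0.001, -0.002, -0.001,  0.   , -0.001, -0.001]), 'joint_efforts': array([ 1.0000e-03, -3.9368e+01, -3.7018e+01, -0.0000e+00,  7.0000e-03,
        0.0000e+00]), 'tool_pos': array([ 191.036, -594.584,  302.645]), 'tcp_rot': array([-3.102, -0.486,  0.   ]), 'contact_force': array([ 0.699,  0.466, -0.204]), 'ft_torque': array([ 0.002, -0.016, -0.007]), 'width': np.float64(85.71)} 53.900000000000006
scene stop_pin [177. 149.  11.  24.] 0.73 [554. 244. 110.]
scene stop_pin [193. 171.   8.  28.] 0.44 [537. 182.  50.]
scene jig [214. 205.  80.  52.] 0.68 [ 398. -102.   57.]
scene jig [262. 207.  16.  14.] 0.59 [ 442. -120.   93.]
scene clamp_screw [258. 205.  18.  18.] 0.74 [ 441. -112.   91.]
scene bearing [164. 216.  22.  17.] 0.74 [367. 135.  16.]
scene loose_nut [342. 249.  15.  18.] 0.48 [ 464. -335.   18.]
side stop_pin [146. 225.  23.  49.] 0.79 [557. 254.  77.]
side stop_pin [180. 223.  16.  35.] 0.66 [537. 187.  59.]
side stop_pin [214. 274.  14.  42.] 0.63 [378. 268.  83.]
side pin_stand [164. 273.  50.  47.] 0.64 [458. 277.  27.]
side jig [242. 168.  90.  73.] 0.59 [437. -41.  52.]
side clamp_screw [292. 166.  17.  19.] 0.57 [ 443. -104.   95.]
side piston [177. 188.  29.  35.] 0.79 [615.  95.  52.]
side bearing [291. 166.  16.  20.] 0.73 [ 443. -100.   98.]
side bearing [246. 265.  30.  26.] 0.55 [386. 138.  -1.]
side bearing [179. 263.  12.  29.] 0.28 [463. 275.  78.]
side loose_nut [179. 263.  10.  28.] 0.61 [464. 275.  81.]
side loose_nut [322. 151.  16.  16.] 0.6 [ 466. -317.   15.]
side loose_nut [164. 271.  48.  50.] 0.21 [458. 277.  27.]
```

Run:
```python
import cv2,numpy as np
a=cv2.imread("pics/scene0.png")[120:290,120:380]; b=cv2.imread("pics/side0.png")[130:340,110:370]
f=lambda i,s:cv2.resize(i,None,fx=s,fy=s,interpolation=cv2.INTER_CUBIC)
a=f(a,1.5);b=f(b,2);a=cv2.resize(a,(520,340));
cv2.imwrite("pics/both.png",cv2.resize(np.vstack([a,b]),None,fx=.78,fy=.78))
```

```text
(no output)
```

View pics/both.png

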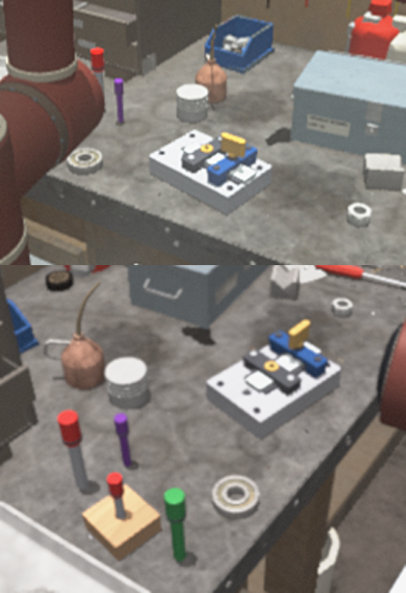

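The red pin in the stand (side px ~184,273) is the target. The look-alikes are the tall red pin (px 154,240), purple (188,240) and green (221,295). I'll move over the jig and look from the wrist on the way.

Emit:
{"op": "arm_command", "data": {
  "plan": [
    {"travel": [45,40,0],"turn": 0,"hand": 85},
    {"travel": [45,40,0],"turn": 0,"hand": 85},
    {"travel": [45,40,0],"turn": 0,"hand": 85},
    {"travel": [45,45,0],"turn": 0,"hand": 85},
    {"travel": [35,50,0],"turn": 0,"hand": 85},
    {"travel": [20,55,0],"turn": 0,"hand": 85},
    {"travel": [10,60,0],"turn": 0,"hand": 85},
    {"travel": [0,60,0],"turn": 0,"hand": 85}
  ]
}}

```text
clock: 1.8
tool_pos: [435.6, -203.9, 304.1]
tcp_rot: [3.104, 0.487, 0.001]
contact_force: [0.3, 1.4, 0.7]
width: 85.0
```

Run:
```python
from h import *
s=manip.read_state();print(np.round(s["tool_pos"]),np.round(s["tcp_rot"],3),np.round(s["joint_positions"],2),s["clock"])
c=vision.camera("wrist"); print(np.round(c["mount"],3),c["vertical_fov"],c["D"])
for n in["scene","side"]:
    W=np.load(n+".npy"); 
    m=(abs(W[...,0]-430)<130)&(abs(W[...,1]+60)<150)&(abs(W[...,2]-36)<5)
    p=W[m][:,:2].astype(np.float32); print(n,m.sum(),cv2.minAreaRect(p))
    m=(abs(W[...,0]-458)<60)&(abs(W[...,1]-277)<60)&(abs(W[...,2]-30)<4)
    if m.sum()>4: print("stand",m.sum(),cv2.minAreaRect(W[m][:,:2].astype(np.float32)))
```

```text
[ 436. -204.  304.] [3.104e+00 4.870e-01 1.000e-03] [-0.59 -0.3   1.94  0.    1.51  0.67] 1.8
[[-0.0000e+00 -9.6300e-01 -2.6800e-01  6.8703e+01]
 [ 1.0000e+00 -0.0000e+00 -1.0000e-03 -1.8500e-01]
 [ 1.0000e-03 -2.6800e-01  9.6300e-01 -7.0492e+01]
 [ 0.0000e+00  0.0000e+00  0.0000e+00  1.0000e+00]] 60.515794615152515 [-0.03012987  0.          0.          0.          0.        ]
scene 888 ((457.48614501953125, -68.29204559326172), (183.4331512451172, 125.74352264404297), 78.57675170898438)
side 1367 ((458.2842102050781, -68.41789245605469), (182.52899169921875, 124.12583923339844), 78.35758209228516)
stand 913 ((468.5387268066406, 267.57452392578125), (71.41767883300781, 72.86437225341797), 81.70094299316406)
```

Emit:
{"op": "arm_command", "data": {
  "plan": [
    {"travel": [-5,60,0],"turn": 0,"hand": 60},
    {"travel": [-5,55,0],"turn": 0,"hand": 45},
    {"travel": [0,0,0],"turn": 0,"hand": 45},
    {"travel": [0,0,0],"turn": 0,"hand": 45}
  ]
}}

```text
clock: 2.35
tool_pos: [425.4, -91.0, 304.2]
tcp_rot: [3.103, 0.487, 0.001]
contact_force: [1.0, 0.7, 0.2]
width: 44.8
```

Run:
```python
from h import *
c=cam("wrist"); s=manip.read_state(); print(np.round(s["tool_pos"]),s["clock"]); W=cloud(c); save(c,"w1.png"); np.savez("w1.npz",W=W,px=c["pixels"])
a=(W[...,2]>30)&(W[...,2]<41)&(abs(W[...,0]-458)<120)&(abs(W[...,1]+68)<140)
print(a.sum(),np.nanmedian(W[a][:,2]),cv2.minAreaRect(W[a][:,:2].astype(np.float32)))
m=(W[...,2]>78)&(W[...,2]<112)&(np.hypot(W[...,0]-448,W[...,1]+117)<40)
p=W[m]; t=p[p[:,2]>np.nanpercentile(p[:,2],90)-4]
print("wing",len(t),np.median(t[:,2]),t.mean(0),cv2.minAreaRect(t[:,:2].astype(np.float32)))
print(proj(c,[[470,-9,36],[448,-117,104],[458,-68,36]]))
```

```text
[425. -92. 304.] 2.4
10865 36.56835017205481 ((458.48492431640625, -69.28921508789062), (180.6888885498047, 121.0328598022461), 78.17716979980469)
wing 722 104.39443855351303 [ 448.72085643 -117.7743925   104.31092667] ((448.3684387207031, -118.08033752441406), (45.00771713256836, 12.152820587158203), 84.59774780273438)
[[191.11715275  95.92737179]
 [293.67513761 162.77960737]
 [244.09793291 125.75436221]]
```

View pics/w1.png

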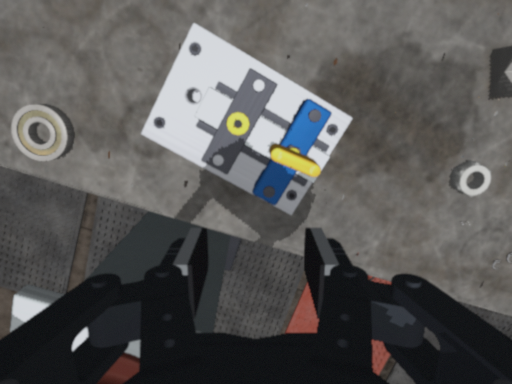

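The wrist picture shows the jig with its pin hole at about (195,96), the wing at (295,161), and two slab screws that are not holes. The measured sizes match the description. Next I'll go to the stand.

Emit:
{"op": "arm_command", "data": {
  "plan": [
    {"travel": [0,50,0],"turn": 0,"hand": 45},
    {"travel": [0,60,0],"turn": 0,"hand": 45},
    {"travel": [0,60,0],"turn": 0,"hand": 45},
    {"travel": [0,60,0],"turn": 0,"hand": 45},
    {"travel": [0,60,0],"turn": 0,"hand": 45},
    {"travel": [0,40,0],"turn": 0,"hand": 45},
    {"travel": [0,0,0],"turn": 0,"hand": 45},
    {"travel": [0,0,0],"turn": 0,"hand": 45}
  ]
}}

```text
clock: 3.4
tool_pos: [426.0, 238.2, 303.6]
tcp_rot: [3.103, 0.484, -0.001]
contact_force: [0.2, 0.0, 0.2]
width: 45.0
```

Run:
```python
from h import *
d=np.load("w1.npz"); W=d["W"]
# hole: dark/deep pixels near (195,96)
g=cv2.cvtColor(d["px"],cv2.COLOR_RGB2GRAY)[80:112,180:212]
print(g[4:28:2,4:28:2]); print(np.round(W[84:108:3,184:208:3,2]))
c=cam("wrist"); s=manip.read_state(); print(np.round(s["tool_pos"]),np.round(s["joint_positions"],2),s["clock"]); W=cloud(c); save(c,"w2.png"); np.savez("w2.npz",W=W,px=c["pixels"])
hsv=cv2.cvtColor(c["pixels"],cv2.COLOR_RGB2HSV)
red=((hsv[...,0]<8)|(hsv[...,0]>172))&(hsv[...,1]>150)&(hsv[...,2]>80)
n,l,st,_=cv2.connectedComponentsWithStats(red.astype(np.uint8))
for i in range(1,n):
    if st[i,4]>40:
        P=W[l==i]; P=P[~np.isnan(P[:,0])]; z=np.percentile(P[:,2],95); t=P[P[:,2]>z-3]
        print(st[i],"top z",round(z,1),len(t),cv2.minEnclosingCircle(t[:,:2].astype(np.float32)),t.mean(0))
m=(np.hypot(W[...,0]-468,W[...,1]-267)<60)&(abs(W[...,2]-30)<4)
print("stand",m.sum(),cv2.minAreaRect(W[m][:,:2].astype(np.float32)))
```

```text
[[216 216 217 216 217 216 217 216 216 217 217 217]
 [217 217 216 211 206 208 214 217 217 217 217 217]
 [217 212 191 163 140 145 176 205 216 217 217 215]
 [215 188 121  85  74 113 145 168 205 216 216 211]
 [211 166  88  67 103 183 181 196 195 215 216 208]
 [203 142  74  68 142 210 216 215 196 208 211 212]
 [203 148  77  68 145 213 217 216 200 207 209 216]
 [212 174  98  72 140 212 217 216 197 206 213 217]
 [216 195 143  85  93 181 211 207 194 209 217 217]
 [217 214 192 155 126 130 173 192 208 214 217 217]
 [216 216 215 208 197 197 204 212 211 216 217 217]
 [217 216 217 217 217 217 217 213 214 217 217 217]]
[[36. 38. 36. 36. 36. 36. 37. 38.]
 [36. 37. 36. 36. 36. 38. 37. 36.]
 [36. 36. 25. 11.  6. 37. 37. 36.]
 [35. 31. 15.  5.  6.  5. 37. 38.]
 [38. 27. 12.  4.  5.  4. 36. 44.]
 [37. 33. 18.  4.  4.  6. 37. 46.]
 [37. 37. 33. 21.  8. 37. 46. 46.]
 [37. 37. 36. 37. 37. 36. 48. 47.]]
[426. 238. 304.] [ 0.36 -0.28  1.92 -0.    1.5   1.62] 3.45
[283   0  38  23 660] top z 132.7 359 ((559.4080810546875, 247.40133666992188), 11.12974739074707) [556.10442227 246.33451896 131.69735553]
[228 106  21  22 358] top z 101.6 341 ((469.767333984375, 267.4049072265625), 8.530736923217773) [469.74781307 267.55321938 100.47637183]
stand 4387 ((469.2676696777344, 267.92132568359375), (70.45623779296875, 70.22063446044922), 80.50113677978516)
```

View pics/w2.png

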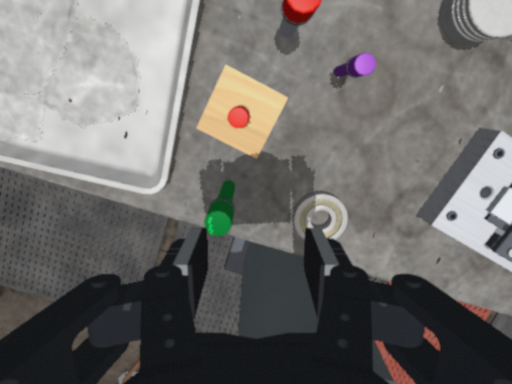

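The red pin in the stand shows at (238,117): top z 101, radius 8.5 mm, centred on the stand, so it is the right one. The bigger red (z 133) is at (301,10), the green at (218,218) and the purple at (363,65). I'll reach for it now.

Emit:
{"op": "arm_command", "data": {
  "plan": [
    {"travel": [23,15,-20],"turn": 0,"hand": 45},
    {"travel": [21,14,-40],"turn": 0,"hand": 45},
    {"travel": [0,0,-40],"turn": 0,"hand": 45},
    {"travel": [0,0,-30],"turn": 0,"hand": 45},
    {"travel": [0,0,-20],"turn": 0,"hand": 45},
    {"travel": [0,0,-11],"turn": 0,"hand": 45},
    {"travel": [0,0,0],"turn": 0,"hand": 45}
  ]
}}

```text
clock: 4.32
tool_pos: [469.5, 267.8, 142.8]
tcp_rot: [3.104, 0.485, -0.0]
contact_force: [-0.0, -0.2, 0.3]
width: 44.9
```

Emit:
{"op": "arm_command", "data": {
  "plan": [
    {"travel": [0,0,0],"turn": 0,"hand": 10},
    {"travel": [0,0,0],"turn": 0,"hand": 10},
    {"travel": [0,0,0],"turn": 0,"hand": 10},
    {"travel": [0,0,0],"turn": 0,"hand": 10},
    {"travel": [0,0,0],"turn": 0,"hand": 10},
    {"travel": [0,0,0],"turn": 0,"hand": 10}
  ],
  "grip_force": 40
}}

```text
clock: 5.08
tool_pos: [470.3, 268.5, 144.5]
tcp_rot: [-3.103, -0.486, -0.004]
contact_force: [-0.7, -1.2, 5.7]
width: 16.9
```

Emit:
{"op": "arm_command", "data": {
  "plan": [
    {"travel": [0,0,8],"turn": 0,"hand": 10},
    {"travel": [0,0,15],"turn": 0,"hand": 10},
    {"travel": [0,0,25],"turn": 0,"hand": 10},
    {"travel": [0,0,30],"turn": 0,"hand": 10},
    {"travel": [0,0,25],"turn": 0,"hand": 10},
    {"travel": [0,0,0],"turn": 0,"hand": 10}
  ]
}}

```text
clock: 5.82
tool_pos: [470.2, 268.7, 249.1]
tcp_rot: [-3.102, -0.486, -0.008]
contact_force: [0.0, 0.2, -1.7]
width: 16.1
```

Run:
```python
from h import *
s=manip.read_state(); print(np.round(s["tool_pos"],1),s["width"],s["contact_force"])
for n in["scene","side","wrist"]:
    c=cam(n); save(c,f"l_{n}.png")
    T=R.from_rotvec(s["tcp_rot"]).as_matrix(); print(n,proj(c,[s["tool_pos"]+T[:,2]*d for d in(53.9,131)]))
a=cv2.imread("pics/l_side.png")[150:320,110:250];w=cv2.imread("pics/l_wrist.png")
cv2.imwrite("pics/l.png",np.hstack([cv2.resize(a,(316,384)),w[:, :]])[:, :800])
```

```text
[470.2 268.7 249.1] 16.052202158327326 [ 0.03272435  0.20005001 -1.71170002]
scene [[154.97371228 141.732974  ]
 [157.60099596 165.82041016]]
side [[175.17291414 228.24470262]
 [180.33128911 258.80618365]]
wrist [[255.84161378 264.36973556]
 [255.77985282 203.21365779]]
```

View pics/l.png

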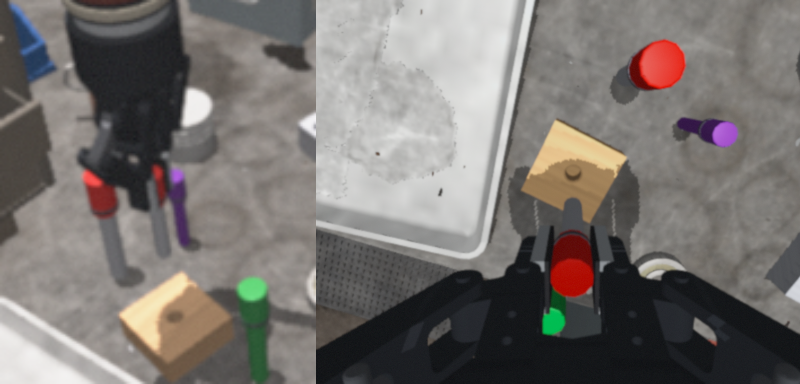

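The pin is held upright: its tip is at about (256,203) in the wrist image, as predicted for a straight pin, and the stand hole is empty. Next I'll bring it near the jig hole and measure the hole.

Emit:
{"op": "arm_command", "data": {
  "plan": [
    {"travel": [-5,-30,0],"turn": 0,"hand": 10},
    {"travel": [-8,-45,0],"turn": 0,"hand": 10},
    {"travel": [-8,-55,0],"turn": 0,"hand": 10},
    {"travel": [-8,-55,0],"turn": 0,"hand": 10},
    {"travel": [-8,-50,0],"turn": 0,"hand": 10},
    {"travel": [-8,-30,0],"turn": 0,"hand": 10},
    {"travel": [0,-14,0],"turn": 0,"hand": 10},
    {"travel": [0,0,0],"turn": 0,"hand": 10}
  ]
}}

```text
clock: 6.98
tool_pos: [424.2, -11.0, 245.1]
tcp_rot: [-3.103, -0.484, 0.002]
contact_force: [0.8, 0.7, -0.8]
width: 16.9
```

```bash
cat > hole.py <<'E'
from h import *
import sys
c=cam("wrist"); s=manip.read_state(); W=cloud(c); save(c,sys.argv[1]); np.savez("w3.npz",W=W,px=c["pixels"])
T=R.from_rotvec(s["tcp_rot"]).as_matrix(); tz=T[:,2]
print(np.round(s["tool_pos"],1),"tool z",np.round(tz,4),s["clock"])
a=(W[...,2]>32)&(W[...,2]<41)&(abs(W[...,0]-458)<120)&(abs(W[...,1]+68)<140)
print("slab",np.nanmedian(W[a][:,2]),cv2.minAreaRect(W[a][:,:2].astype(np.float32)))
# hole: back-project rays to plane z=36, rectified top view 0.25 mm/px
h0=np.array([470.5,-10.]); n=241; g=np.linspace(-15,15,n)
X,Y=np.meshgrid(h0[0]+g,h0[1]+g); P=np.stack([X,Y,np.full_like(X,36)],-1).reshape(-1,3)
uv=proj(c,P).reshape(n,n,2).astype(np.float32)
top=cv2.remap(c["pixels"],uv[...,0],uv[...,1],cv2.INTER_CUBIC)
cv2.imwrite("pics/top_"+sys.argv[1],cv2.resize(top[...,::-1],(482,482)))
gr=cv2.GaussianBlur(cv2.cvtColor(top,cv2.COLOR_RGB2GRAY),(5,5),0)
for r in(range(50,60),):
    C=cv2.HoughCircles(gr,cv2.HOUGH_GRADIENT_ALT if 0 else cv2.HOUGH_GRADIENT,1,40,param1=60,param2=12,minRadius=50,maxRadius=68)
    if C is not None:
        for x,y,q in C[0][:4]: print("circle",h0[0]+(x-120)/8,h0[1]+(y-120)/8,q/8)
print("pin tip px",proj(c,[s["tool_pos"]+tz*d for d in(73,135)]),"hole px",proj(c,[[h0[0],h0[1],36]]))
E
python3 hole.py w3.png
python3 -c "
import cv2,numpy as np
a=cv2.imread('pics/w3.png')[:300,100:420];b=cv2.imread('pics/top_w3.png');cv2.imwrite('pics/w3b.png',np.hstack([cv2.resize(b,(300,300)),a]))"
```

```text
[424.3 -10.5 245.2] tool z [-1.2e-03  9.0e-04 -1.0e+00] 7.025
slab 36.5062851758108 ((458.66845703125, -69.85472106933594), (180.9715576171875, 121.15814208984375), 78.41553497314453)
circle 471.0625 -10.4375 6.85
pin tip px [[255.20723179 243.60759954]
 [255.39010546 202.36450352]] hole px [[272.06143412 124.13644999]]
```

View pics/w3b.png

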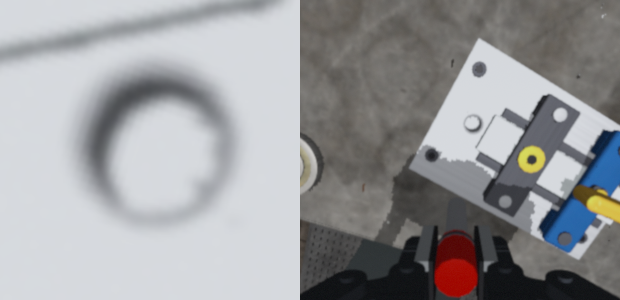

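Run:
```python
from h import *
d=np.load("w3.npz"); W=d["W"]; s=manip.read_state(); T=R.from_rotvec(s["tcp_rot"]).as_matrix()
L=(W-s["tool_pos"])@T
for z0 in range(80,142,6):
    m=(abs(L[...,0])<20)&(abs(L[...,1])<14)&(abs(L[...,2]-z0)<3); p=L[m]
    if len(p): print(z0,len(p),"y range",np.round(np.percentile(p[:,1],[3,97]),1),"x max",np.round(np.percentile(p[:,0],[50,97]),1))
m=(abs(L[...,0])<20)&(abs(L[...,1])<5)&(L[...,2]>60)&(L[...,2]<150); print(np.percentile(L[m][:,2],[99,99.9]))
m=(abs(L[...,0])<20)&(abs(L[...,1])<12)&(L[...,2]>20)&(L[...,2]<70); p=L[m]; print("head top z",np.percentile(p[:,2],[1,5,20]))
t=p[p[:,2]<np.percentile(p[:,2],5)+4]; print(cv2.minEnclosingCircle(t[:,:2].astype(np.float32)),len(t))
```

```text
80 36 y range [-3.1  4.3] x max [4.4 5.1]
86 88 y range [-4.8  5.5] x max [4.  4.9]
92 93 y range [-4.9  5.8] x max [3.9 5. ]
98 77 y range [-4.9  5.8] x max [3.8 4.9]
104 73 y range [-4.7  5.5] x max [3.9 4.8]
110 68 y range [-4.9  6.1] x max [4.  4.7]
116 64 y range [-4.5  5.8] x max [3.9 5. ]
122 53 y range [-4.8  5.9] x max [3.9 4.9]
128 53 y range [-4.7  5.8] x max [4.1 4.9]
134 16 y range [-4.5  5.3] x max [3.8 4.7]
[131.98545077 133.26886467]
head top z [21.39930787 25.36529306 34.99004962]
((1.6681978702545166, 0.03899817168712616), 16.285505294799805) 527
```

Emit:
{"op": "arm_command", "data": {
  "plan": [
    {"travel": [20,0.6,0],"turn": 0,"hand": 10},
    {"travel": [20,0,-15],"turn": 0,"hand": 10},
    {"travel": [7.5,0,-25],"turn": 0,"hand": 10},
    {"travel": [0,0,-20],"turn": 0,"hand": 10},
    {"travel": [0,0,-8],"turn": 0,"hand": 10},
    {"travel": [0,0,0],"turn": 0,"hand": 10},
    {"travel": [0,0,0],"turn": 0,"hand": 10}
  ]
}}

```text
clock: 7.9
tool_pos: [472.4, -10.0, 178.9]
tcp_rot: [3.103, 0.487, 0.003]
contact_force: [-0.3, 0.4, -0.9]
width: 17.0
```

Run:
```python
from h import *
s=manip.read_state(); print(np.round(s["tool_pos"],1),s["clock"],np.round(s["contact_force"],1))
c=cam("wrist"); save(c,"w4.png"); T=R.from_rotvec(s["tcp_rot"]).as_matrix()
print("tip",proj(c,[s["tool_pos"]+T@[-1,.4,134]]),"hole",proj(c,[[471,-10.5,36]]))
cv2.imwrite("pics/w4b.png",cv2.resize(c["pixels"][130:260,190:320,::-1],None,fx=4,fy=4,interpolation=cv2.INTER_CUBIC))
```

```text
[472.4 -10.  178.9] 7.9 [-0.3  0.4 -0.9]
tip [[256.77726546 204.70952089]] hole [[256.04853487 201.48461255]]
```

View pics/w4b.png

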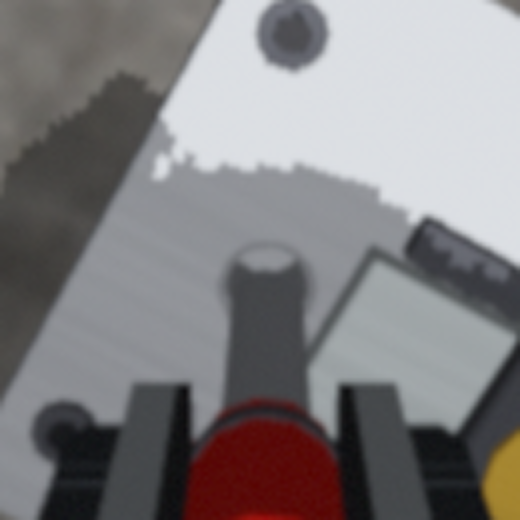

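The tip sits in line with the hole (crop: hole centre x about 268, shank about 267). I'll insert it slowly.

Emit:
{"op": "arm_command", "data": {
  "plan": [
    {"travel": [0,0,-5],"turn": 0,"hand": 10},
    {"travel": [0,0,-5],"turn": 0,"hand": 10},
    {"travel": [0,0,-3],"turn": 0,"hand": 10},
    {"travel": [0,0,-3],"turn": 0,"hand": 10},
    {"travel": [0,0,0],"turn": 0,"hand": 10}
  ]
}}

```text
clock: 8.57
tool_pos: [471.6, -10.2, 161.5]
tcp_rot: [-3.104, -0.486, 0.001]
contact_force: [-0.8, 0.3, -0.6]
width: 16.9
```

Emit:
{"op": "arm_command", "data": {
  "plan": [
    {"travel": [0,0,-4],"turn": 0,"hand": 10},
    {"travel": [0,0,-4],"turn": 0,"hand": 10},
    {"travel": [0,0,-4],"turn": 0,"hand": 10},
    {"travel": [0,0,-4],"turn": 0,"hand": 10},
    {"travel": [0,0,0],"turn": 0,"hand": 10}
  ]
}}

```text
clock: 9.2
tool_pos: [471.5, -10.2, 145.4]
tcp_rot: [-3.103, -0.486, 0.001]
contact_force: [-0.4, -0.3, -0.6]
width: 16.6
```

Emit:
{"op": "arm_command", "data": {
  "plan": [
    {"travel": [0,0,-2],"turn": 0,"hand": 10},
    {"travel": [0,0,-2],"turn": 0,"hand": 10},
    {"travel": [0,0,-2],"turn": 0,"hand": 10},
    {"travel": [0,0,0],"turn": 0,"hand": 10},
    {"travel": [0,0,0],"turn": 0,"hand": 10}
  ]
}}

```text
clock: 9.82
tool_pos: [472.2, -10.3, 140.5]
tcp_rot: [3.104, 0.486, 0.001]
contact_force: [-1.4, 0.1, 4.6]
width: 16.8
```

Contact came at the home depth (TCP 140.5, tip at about z 4). Release and rise.

Emit:
{"op": "arm_command", "data": {
  "plan": [
    {"travel": [0,0,0],"turn": 0,"hand": 36},
    {"travel": [0,0,0],"turn": 0,"hand": 36},
    {"travel": [0,0,0],"turn": 0,"hand": 36},
    {"travel": [0,0,10],"turn": 0,"hand": 36},
    {"travel": [0,0,25],"turn": 0,"hand": 36},
    {"travel": [0,0,40],"turn": 0,"hand": 36},
    {"travel": [-10,-20,35],"turn": 0,"hand": 36},
    {"travel": [-20,-30,0],"turn": 0,"hand": 36}
  ]
}}

```text
clock: 10.82
tool_pos: [443.5, -60.9, 254.9]
tcp_rot: [3.1, 0.489, 0.012]
contact_force: [-0.4, -0.4, -0.1]
width: 36.1
```

```bash
cat > chk.py <<'E'
from h import *
import sys
c=cam("wrist"); s=manip.read_state(); W=cloud(c); save(c,sys.argv[1])
print(np.round(s["tool_pos"],1),s["clock"],np.round(s["joint_positions"],2))
m=(np.hypot(W[...,0]-471,W[...,1]+10.5)<14)&(W[...,2]>50)&(W[...,2]<130); p=W[m]
if len(p): z=np.percentile(p[:,2],90); t=p[p[:,2]>z-3]; print("head top",z,len(t),cv2.minEnclosingCircle(t[:,:2].astype(np.float32)))
m=(W[...,2]>99)&(W[...,2]<110)&(np.hypot(W[...,0]-448.5,W[...,1]+118)<28); t=W[m]
if len(t): print("wing",len(t),np.median(t[:,2]),cv2.minAreaRect(t[:,:2].astype(np.float32)))
E
python3 chk.py w5.png
```

```text
[441.  -63.2 252.8] 10.875 [-0.31 -0.37  2.07 -0.    1.43  0.95]
head top 97.26041541330339 506 ((471.0620422363281, -11.07446575164795), 9.033676147460938)
wing 1003 104.06180916615514 ((449.1261291503906, -118.08695983886719), (45.9564208984375, 12.283443450927734), 84.68096160888672)
```

View pics/w5.png

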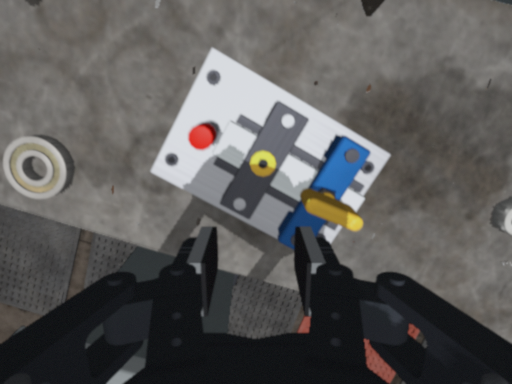

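The pin is home in the hole: its head is at px (202,137), measured top at about z 97 and centred at (471,-11). The wing is at px (330,210). Now the wing: turn the tool ccw by 1.166 to align, over (449,-118).

Emit:
{"op": "arm_command", "data": {
  "plan": [
    {"travel": [3,-15,0],"turn": 0.166,"hand": 45},
    {"travel": [3,-15,0],"turn": 0.167,"hand": 45},
    {"travel": [2,-15,0],"turn": 0.167,"hand": 45},
    {"travel": [0,-10,0],"turn": 0.167,"hand": 45},
    {"travel": [0,0,0],"turn": 0.167,"hand": 45},
    {"travel": [0,0,0],"turn": 0.166,"hand": 45},
    {"travel": [0,0,0],"turn": 0.166,"hand": 45},
    {"travel": [0,0,0],"turn": 0,"hand": 45}
  ]
}}

```text
clock: 11.88
tool_pos: [449.9, -115.3, 250.4]
tcp_rot: [2.325, 2.112, 0.0]
contact_force: [0.4, -0.8, 0.2]
width: 45.1
```

```bash
cat > st.py <<'E'
from h import *
s=manip.read_state(); T=R.from_rotvec(s["tcp_rot"]).as_matrix()
print(np.round(s["tool_pos"],2),"yaw",round(np.arctan2(T[1,0],T[0,0]),4),"tilt",np.round(T[:2,2],4),"F",np.round(s["contact_force"],1),"M",np.round(s["ft_torque"],3),"w",round(s["width"],1),"q6",round(s["joint_positions"][5],3),"t",s["clock"])
E
python3 st.py; python3 chk.py w6.png
```

```text
[ 449.86 -115.27  250.41] yaw 1.4748 tilt [ 0.0005 -0.0002] F [ 0.4 -0.8  0.2] M [ 0.007 -0.009 -0.051] w 45.1 q6 -0.315 t 11.875
[ 449.9 -115.3  250.3] 11.925 [-0.41 -0.31  2.03 -0.    1.42 -0.31]
head top 97.2624595872871 635 ((471.0594177246094, -10.830785751342773), 8.822691917419434)
wing 1033 104.1356098966715 ((448.7387390136719, -117.7656478881836), (45.56006622314453, 11.962891578674316), 83.97138977050781)
```

Emit:
{"op": "arm_command", "data": {
  "plan": [
    {"travel": [-1,-2.7,-20],"turn": 0,"hand": 45},
    {"travel": [0,0,-30],"turn": 0,"hand": 45},
    {"travel": [0,0,-27],"turn": 0,"hand": 45},
    {"travel": [0,0,-16],"turn": 0,"hand": 45},
    {"travel": [0,0,-10],"turn": 0,"hand": 45},
    {"travel": [0,0,0],"turn": 0,"hand": 45},
    {"travel": [0,0,0],"turn": 0,"hand": 45}
  ]
}}

```text
clock: 12.8
tool_pos: [449.5, -118.2, 148.0]
tcp_rot: [2.322, 2.113, 0.001]
contact_force: [0.2, -0.2, 0.7]
width: 44.7
```

```bash
python3 st.py
```

```text
[ 449.48 -118.22  147.96] yaw 1.4765 tilt [ 0.0017 -0.0008] F [ 0.2 -0.2  0.7] M [-0.008 -0.009  0.038] w 44.7 q6 -0.323 t 12.8
```

Emit:
{"op": "arm_command", "data": {
  "plan": [
    {"travel": [-0.5,0.2,-1],"turn": 0,"hand": 4},
    {"travel": [0,0,0],"turn": 0,"hand": 4},
    {"travel": [0,0,0],"turn": 0,"hand": 4},
    {"travel": [0,0,0],"turn": 0,"hand": 4},
    {"travel": [0,0,0],"turn": 0,"hand": 4},
    {"travel": [0,0,0],"turn": 0,"hand": 4}
  ],
  "grip_force": 40
}}

```text
clock: 13.55
tool_pos: [448.4, -117.8, 146.7]
tcp_rot: [-2.323, -2.115, 0.001]
contact_force: [-3.6, 1.0, 5.2]
width: 11.4
```

```bash
python3 st.py
```

```text
[ 448.36 -117.82  146.65] yaw 1.4769 tilt [-0.0004 -0.0002] F [-3.6  1.   5.2] M [ 0.117  0.541 -0.028] w 11.4 q6 -0.324 t 13.55
```

Emit:
{"op": "arm_command", "data": {
  "plan": [
    {"travel": [0,0,0],"turn": -0.1,"hand": 4},
    {"travel": [0,0,0],"turn": -0.1,"hand": 4},
    {"travel": [0,0,0],"turn": -0.1,"hand": 4},
    {"travel": [0,0,0],"turn": -0.1,"hand": 4},
    {"travel": [0,0,0],"turn": -0.1,"hand": 4},
    {"travel": [0,0,0],"turn": -0.1,"hand": 4},
    {"travel": [0,0,0],"turn": -0.1,"hand": 4},
    {"travel": [0,0,0],"turn": -0.1,"hand": 4}
  ]
}}

```text
clock: 14.55
tool_pos: [449.0, -118.2, 146.7]
tcp_rot: [2.963, 1.038, 0.002]
contact_force: [-0.1, -0.6, 1.8]
width: 11.4
```

```bash
python3 st.py
```

```text
[ 448.97 -118.18  146.68] yaw 0.6737 tilt [ 0.002  -0.0014] F [-0.1 -0.6  1.8] M [-0.162  0.077  0.096] w 11.4 q6 0.48 t 14.55
```

Emit:
{"op": "arm_command", "data": {
  "plan": [
    {"travel": [0,0,0],"turn": -0.05,"hand": 4},
    {"travel": [0,0,0],"turn": -0.05,"hand": 4},
    {"travel": [0,0,0],"turn": -0.05,"hand": 4},
    {"travel": [0,0,0],"turn": -0.05,"hand": 4},
    {"travel": [0,0,0],"turn": 0,"hand": 4}
  ]
}}

```text
clock: 15.18
tool_pos: [449.0, -118.4, 146.7]
tcp_rot: [3.05, 0.742, 0.003]
contact_force: [0.6, -1.7, 1.9]
width: 11.5
```

```bash
python3 st.py
```

```text
[ 449.05 -118.36  146.68] yaw 0.4771 tilt [ 0.0023 -0.0017] F [ 0.6 -1.7  1.9] M [-0.439 -0.112 -0.053] w 11.5 q6 0.676 t 15.175
```

Emit:
{"op": "arm_command", "data": {
  "plan": [
    {"travel": [0,0,0],"turn": -0.05,"hand": 4},
    {"travel": [0,0,0],"turn": -0.05,"hand": 4},
    {"travel": [0,0,0],"turn": -0.05,"hand": 4},
    {"travel": [0,0,0],"turn": -0.05,"hand": 4}
  ]
}}

```text
clock: 15.68
tool_pos: [449.1, -118.5, 146.7]
tcp_rot: [3.109, 0.432, 0.003]
contact_force: [1.9, -2.4, 1.4]
width: 11.4
```

```bash
python3 st.py
```

```text
[ 449.12 -118.54  146.7 ] yaw 0.2762 tilt [ 0.0025 -0.0023] F [ 1.9 -2.4  1.4] M [-0.562 -0.151  0.043] w 11.4 q6 0.877 t 15.675
```

Emit:
{"op": "arm_command", "data": {
  "plan": [
    {"travel": [0,0,0],"turn": -0.05,"hand": 4},
    {"travel": [0,0,0],"turn": -0.05,"hand": 4},
    {"travel": [0,0,0],"turn": -0.05,"hand": 4}
  ]
}}

```text
clock: 16.05
tool_pos: [449.1, -118.6, 146.7]
tcp_rot: [3.133, 0.198, 0.004]
contact_force: [1.0, -4.9, 1.8]
width: 11.1
```

```bash
python3 st.py
```

```text
[ 449.13 -118.64  146.67] yaw 0.1263 tilt [ 0.0025 -0.0026] F [ 1.  -4.9  1.8] M [-0.672 -0.125  0.058] w 11.1 q6 1.027 t 16.05
```

Emit:
{"op": "arm_command", "data": {
  "plan": [
    {"travel": [0,0,0],"turn": -0.05,"hand": 4},
    {"travel": [0,0,0],"turn": -0.05,"hand": 4},
    {"travel": [0,0,0],"turn": -0.05,"hand": 4}
  ]
}}

```text
clock: 16.42
tool_pos: [449.1, -118.8, 146.7]
tcp_rot: [3.138, -0.037, 0.004]
contact_force: [1.2, -4.4, 1.0]
width: 11.4
```

```bash
python3 st.py
```

```text
[ 449.12 -118.8   146.68] yaw -0.0237 tilt [ 0.0025 -0.0031] F [ 1.2 -4.4  1. ] M [-0.671 -0.129  0.079] w 11.4 q6 1.177 t 16.425
```

Emit:
{"op": "arm_command", "data": {
  "plan": [
    {"travel": [0,0,0],"turn": -0.05,"hand": 4},
    {"travel": [0,0,0],"turn": -0.05,"hand": 4},
    {"travel": [0,0,0],"turn": -0.05,"hand": 4}
  ]
}}

```text
clock: 16.8
tool_pos: [449.1, -118.9, 146.7]
tcp_rot: [3.127, -0.272, 0.004]
contact_force: [1.1, -5.4, 1.7]
width: 11.0
```

```bash
python3 st.py
```

```text
[ 449.11 -118.93  146.68] yaw -0.1737 tilt [ 0.0025 -0.0034] F [ 1.1 -5.4  1.7] M [-0.833 -0.147  0.025] w 11.0 q6 1.327 t 16.8
```

Emit:
{"op": "arm_command", "data": {
  "plan": [
    {"travel": [0,0.3,0],"turn": -0.05,"hand": 4},
    {"travel": [0,0.3,0],"turn": -0.05,"hand": 4},
    {"travel": [0,0,0],"turn": -0.05,"hand": 4}
  ]
}}

```text
clock: 17.18
tool_pos: [449.1, -118.8, 146.8]
tcp_rot: [3.097, -0.494, 0.005]
contact_force: [1.4, -6.7, 0.8]
width: 11.5
```

```bash
python3 st.py
```

```text
[ 449.13 -118.79  146.84] yaw -0.3167 tilt [ 0.002  -0.0062] F [ 1.4 -6.7  0.8] M [-0.987 -0.077  2.478] w 11.5 q6 1.473 t 17.175
```

Emit:
{"op": "arm_command", "data": {
  "plan": [
    {"travel": [0,0,0],"turn": -0.05,"hand": 4},
    {"travel": [0,0,0],"turn": -0.05,"hand": 4},
    {"travel": [0,0,0],"turn": -0.05,"hand": 4}
  ]
}}

```text
clock: 17.55
tool_pos: [449.3, -118.7, 147.1]
tcp_rot: [3.052, -0.711, 0.006]
contact_force: [2.9, -6.3, 2.3]
width: 11.3
```

```bash
python3 st.py
```

```text
[ 449.32 -118.72  147.1 ] yaw -0.458 tilt [ 0.002 -0.008] F [ 2.9 -6.3  2.3] M [-0.804 -0.182  5.144] w 11.3 q6 1.616 t 17.55
```

The torque rose to 2.5 and then 5.1 N m, so the screw is seated. Linear extrapolation puts the contact at tool yaw of about -0.185. I'll unload and check for slip.

Emit:
{"op": "arm_command", "data": {
  "plan": [
    {"travel": [0,0.2,0],"turn": 0.05,"hand": 4},
    {"travel": [0,0.2,0],"turn": 0.05,"hand": 4},
    {"travel": [0,0,0],"turn": 0.05,"hand": 4},
    {"travel": [0,0,0],"turn": 0,"hand": 4}
  ]
}}

```text
clock: 18.05
tool_pos: [449.3, -118.7, 146.9]
tcp_rot: [3.096, -0.491, 0.006]
contact_force: [1.8, -8.8, 0.6]
width: 11.4
```

```bash
python3 st.py
```

```text
[ 449.3  -118.68  146.91] yaw -0.3148 tilt [ 0.0026 -0.0073] F [ 1.8 -8.8  0.6] M [-1.22  -0.204  2.106] w 11.4 q6 1.472 t 18.05
```

Emit:
{"op": "arm_command", "data": {
  "plan": [
    {"travel": [0,0,0],"turn": 0.05,"hand": 4},
    {"travel": [0,0,0],"turn": 0.05,"hand": 4},
    {"travel": [0,0,0],"turn": 0,"hand": 4}
  ]
}}

```text
clock: 18.42
tool_pos: [449.2, -118.7, 146.8]
tcp_rot: [3.117, -0.346, 0.005]
contact_force: [3.0, -9.6, -0.2]
width: 11.3
```

```bash
python3 st.py
```

```text
[ 449.22 -118.7   146.77] yaw -0.2209 tilt [ 0.0029 -0.0057] F [ 3.  -9.6 -0.2] M [-1.206 -0.155  0.341] w 11.3 q6 1.376 t 18.425
```

Emit:
{"op": "arm_command", "data": {
  "plan": [
    {"travel": [0,-0.5,0],"turn": 0.1,"hand": 4},
    {"travel": [0,-0.5,0],"turn": 0.1,"hand": 4},
    {"travel": [0,0,0],"turn": 0.15,"hand": 4},
    {"travel": [0,0,0],"turn": 0.15,"hand": 4},
    {"travel": [0,0,0],"turn": 0.15,"hand": 4},
    {"travel": [0,0,0],"turn": 0.15,"hand": 4},
    {"travel": [0,0,0],"turn": 0.15,"hand": 4},
    {"travel": [0,0,0],"turn": 0.15,"hand": 4}
  ]
}}

```text
clock: 19.42
tool_pos: [448.8, -118.0, 146.7]
tcp_rot: [2.84, 1.341, 0.002]
contact_force: [-0.5, 0.5, 5.5]
width: 11.5
```

```bash
python3 st.py
```

```text
[ 448.84 -117.97  146.75] yaw 0.8824 tilt [ 0.0012 -0.0003] F [-0.5  0.5  5.5] M [-0.035  0.215 -0.077] w 11.5 q6 0.271 t 19.425
```

Emit:
{"op": "arm_command", "data": {
  "plan": [
    {"travel": [0,0,0],"turn": 0.12,"hand": 4},
    {"travel": [0,0,0],"turn": 0.12,"hand": 4},
    {"travel": [0,0,0],"turn": 0.12,"hand": 4},
    {"travel": [0,0,0],"turn": 0.08,"hand": 4},
    {"travel": [0,0,0],"turn": 0.04,"hand": 4},
    {"travel": [0,0,0],"turn": 0,"hand": 4},
    {"travel": [0,0,0],"turn": 0,"hand": 4}
  ]
}}

```text
clock: 20.3
tool_pos: [448.4, -117.8, 146.7]
tcp_rot: [-2.445, -1.973, 0.0]
contact_force: [-1.7, 0.6, 6.5]
width: 11.3
```

```bash
python3 st.py
```

```text
[ 448.42 -117.77  146.74] yaw 1.3579 tilt [-0.0003  0.0001] F [-1.7  0.6  6.5] M [0.077 0.53  0.068] w 11.3 q6 -0.205 t 20.3
```

Emit:
{"op": "arm_command", "data": {
  "plan": [
    {"travel": [0,0,0],"turn": 0.013,"hand": 4},
    {"travel": [0,0,0],"turn": 0,"hand": 4},
    {"travel": [0,0,0],"turn": 0,"hand": 4}
  ]
}}

```text
clock: 20.68
tool_pos: [448.4, -117.8, 146.7]
tcp_rot: [-2.432, -1.988, 0.0]
contact_force: [-2.3, 0.2, 7.0]
width: 11.2
```

```bash
python3 st.py
python3 - <<'E'
from h import *
w=cam("wrist"); W=cloud(w); save(w,"f_w.png")
m=(W[...,2]>99)&(W[...,2]<108)&(np.hypot(W[...,0]-448.7,W[...,1]+118)<28)
hsv=cv2.cvtColor(w["pixels"],cv2.COLOR_RGB2HSV); m&=(hsv[...,1]>110)&(hsv[...,0]>12)&(hsv[...,0]<35)
t=W[m]; print("wing",len(t),cv2.minAreaRect(t[:,:2].astype(np.float32)) if len(t)>5 else "")
q=(np.hypot(W[...,0]-471,W[...,1]+10.5)<9)&(W[...,2]>85); print("pin top",np.nanmedian(W[q][:,2]),np.nanmean(W[q],0))
im=w["pixels"][...,::-1]
for n in["scene","side"]:
    c=cam(n); W=cloud(c); W0=np.load(n+".npy")
    for nm,x,y,r in[("piston",615,95,60),("bearing",380,135,50),("nut",465,-325,40)]:
        f=lambda A:A[(np.hypot(A[...,0]-x,A[...,1]-y)<r)&(A[...,2]>8)&(A[...,2]<60)].mean(0).round(1)
        print(n,nm,f(W0),f(W))
    if n=="side": save(c,"f_side.png"); sd=c["pixels"][130:340,110:390,::-1]
cv2.imwrite("pics/f.png",np.hstack([cv2.resize(im,(420,315)),cv2.resize(sd,(380,315))]))
E
```

```text
[ 448.4  -117.77  146.73] yaw 1.3709 tilt [-0.0004  0.0001] F [-2.3  0.2  7. ] M [0.149 0.537 0.02 ] w 11.2 q6 -0.218 t 20.675
wing 3081 ((448.49871826171875, -118.0731430053711), (46.03169631958008, 12.828571319580078), 77.56468963623047)
pin top 87.41508147828503 [469.21507417 -18.9565455   87.25847362]
scene piston [623.7  66.5  38.1] [623.3  67.1  38.9]
scene bearing [375.3 142.7  14. ] [374.8 142.7  13.8]
scene nut [ 474.1 -333.6   15.9] [ 474.1 -333.9   16. ]
side piston [627.7  82.   39.8] [627.6  82.3  39.8]
side bearing [378.9 146.6  13.6] [378.9 146.8  13.6]
side nut [ 476.9 -330.6   14.4] [ 474.  -334.    14.4]
```

View pics/f.png

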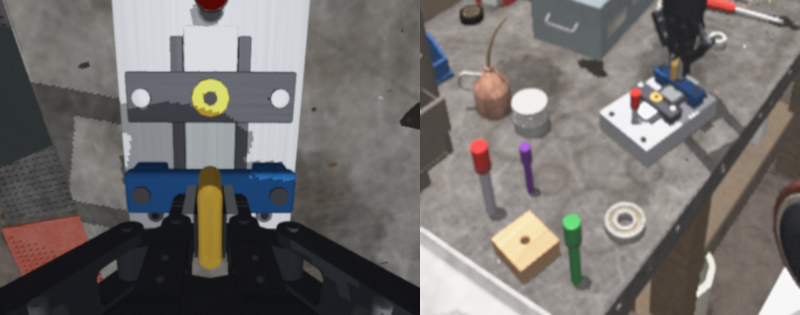

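The last view shows the wing gripped over the bridge at px (209,220), the pin head still in the jig, the stand empty and the bystanders unmoved. I'll hand in.

```bash
python3 -c "
from bench import manip
print(manip.close_job())"; python3 st.py
```

```text
the job is handed in; nothing more can be done
None
the job is handed in; nothing more can be done
```

The job is done and handed in at about 21 s of the 64 s allowed.

**Stop pin:** I took the smaller red pin from the stand and lowered it into the jig hole until it touched bottom with about 5 N. After release its head top measured z 97 mm, against 96 mm nominal, centred on the hole. In the last picture only the edge of the head was in the wrist view, so that final height reading is no use. The side picture shows the pin still standing in the jig.

**Clamp screw:** I turned the wing clockwise by about 1.66 rad until it hit a hard stop; the turning torque rose to 5.1 N m. Loading put the seat at tool yaw -0.185 and unloading put it at -0.203, which suggests about 0.02 rad of slip in the grip. I used -0.203 and backed off 1.574 rad to yaw 1.371, where the wing is still held at 40 N.

**Disagreements in the last checks:**
- The camera put the wing at 77.6°, while the tool yaw is 78.5° and the slip reading implies about 79.4°. That is a spread of 1–2° on the back-off.
- The piston and bearing read unmoved within 1 mm in both cameras. The nut reads unmoved in the scene camera but 3–4 mm different in the side camera. I put that down to the arm partly hiding it, because nothing came near it.

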